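# Heel stock to the scribed line, then clamp it

## Task

On the green marking board, slide the brown leatherboard slab away from the robot until its whole far edge lies on the scribed white line, square to it and still roughly central under the raised hold-down bar; there is no stop, so stop it by eye. Then swing the red-handled bar down so that it rests on the slab and holds it there, and let go. Leave the lasts, tools, jar and tin where they lie.

Things in the scene. Friction and masses are not known exactly. Their poses are not given: they have to be found in the camera images.
- line (a point): Middle of the white line (220 by 3 mm) scribed on a fixed dark green marking board, 340 by 360 mm, top 15 mm above the table; the point is on the board's top, on the line's centre. x: level, square to the line, away from the robot (the way the slab must go); y: along the line to the left; z up. In this frame the board spans x -230 to +110, y -180 to +180 mm. Nothing on it stops the slab.
- slab: The work: loose striped brown leatherboard slab, 100 mm (x) by 120 mm (y) by 20 mm high, 0.17 to 0.34 kg, flat on the board on the robot's side of the line, somewhat askew. Origin: centre of its underside; x points to its far edge, y to its left, z up. Too large to grasp by its sides; it slides with ordinary friction.
- edge_left (a point): Left end of the slab's far edge (half-way up the slab's height, at slab x = +50, y = +60 mm). Axes as the slab's.
- edge_right (a point): Right end of the slab's far edge (half-way up, at slab x = +50, y = -60 mm). Axes as the slab's.
- bar_hinge (a point): Hinge axis of the hold-down bar, 34 mm above the board's top, at x = -30, y = +150 mm in the line's frame, on a dark steel bracket (60 by 50 mm, 48 mm high) fixed on the board's left part. The axis is parallel to the line's x: the bar swings in an upright plane parallel to the line, 30 mm on the robot's side of it.
- bar (a joint): Bar angle (rad): 0 = level, its pad resting on the slab; grows as it rises. Starts at 1.15 to 1.4, nearly upright, leaning over the board. Range -0.12 (below level, if no slab is under it) to 1.5. The hinge is stiff and damped: above 0.95 the bar stays where it is left; below 0.8 it sinks slowly by its weight, about 0.3 rad/s, onto the slab. Tipping it takes 1 to 3 N at the grip.
- bar_grip (a point): Middle of the bar's red round grip (22 mm thick, 65 mm long), on the bar's centre line, 228 mm from the hinge axis. The bar: steel flat 18 mm wide (along the hinge axis), 12 mm thick, 0.4 kg, 260 mm from hinge to tip; when level it points to the line's -y; its 26 by 50 mm rubber pad is centred 150 mm from the hinge, underneath.
- last_yellow: Bystander: yellow plastic shoe last, 258 mm long, 86 mm wide, 100 mm high, standing on its sole beside the board. Origin: centre of its underside; x to the toe.
- last_green: Bystander: green plastic shoe last, the same size. Origin: centre of its underside; x to the toe.
- hammer: Bystander: hammer lying on the table, 260 mm long, wooden handle. Origin: under its middle; x towards the head.
- brush: Bystander: brush lying on the table, 200 mm long, wooden handle. Origin: under its middle; x towards the bristles.
- jar: Bystander: amber glass jar with brass lid, 64 mm across, 50 mm high, standing on the board beyond the line, in the far left corner. Origin: centre of its underside.
- tin: Bystander: red polish tin, 72 mm across, 24 mm high, standing on the board beyond the line, in the far right corner. Origin: centre of its underside.

How it is judged:
On the way, in this order (a step that is already met when the one before it is completed fails the run):
1. the slab's far edge lies on the line at both ends (4 mm), at rest, with the bar still raised (x of edge_left in the frame of line between -0.004 and 0.004 m and x of edge_right in the frame of line between -0.004 and 0.004 m and y of slab in the frame of line between -0.035 and 0.035 m and z of slab in the frame of line between -0.004 and 0.004 m and linear speed of slab below 0.01 m/s and value of joint bar above 0.8 rad), for 0.3 s.
2. the bar is down on the slab (value of joint bar between -0.035 and 0.035 rad), for 0.2 s.
At the end, for the whole second after the job is handed in: Both ends of the slab's far edge within 4 mm of the line's centre, the slab flat on the board with its middle within 35 mm of the line's middle sideways, and at rest; the bar within 0.035 rad of level, resting on the slab; nothing touched by the robot (all of step 2 and x of edge_left in the frame of line between -0.004 and 0.004 m and x of edge_right in the frame of line between -0.004 and 0.004 m and y of slab in the frame of line between -0.035 and 0.035 m and z of slab in the frame of line between -0.004 and 0.004 m and linear speed of slab below 0.01 m/s).
It fails at once if a bystander (last, hammer, brush, jar or tin) is shifted by more than 30 mm (distance of any of last_yellow, last_green, hammer, brush, jar, tin from where it was at the start of the episode above 0.03 m).
It also fails if it takes over 64 s, if anything falls off the work surface, if the arm or the gripper's body presses on something with over 40 N, if the wrist force passes 120 N, or if a joint passes its speed limit or range.

## Robot

A 7-joint arm with a two-finger parallel gripper is mounted at the origin on the work surface. World frame = base frame: x ahead of the robot, y to its left, z up, the work surface at z = 0. Lengths are in m, angles in rad, forces in N, time in s.
With the tool pointing down it reaches from about 0.4 to 0.85 m from the base axis. Payload 4.4 kg.
Tool frame: the origin (TCP) lies at the very end of the fingers, on their centre line; the grasp point (between the pads) lies 19 mm behind it; y points along the fingers, x is the direction in which the jaws open and shut, and the axes are right-handed (so a half turn about y gives the same grasp; the last joint's range is limited). The gripper opens to 94 mm and grips with 3 to 60 N. Pads are 16 mm wide; open, the fingers measure 119 mm over their backs; the gripper's body (75 mm by 177 mm) begins 78 mm behind the grasp point.
Start: joints at [-1.351, 0.628, 0.038, 1.517, -0.027, 0.996, -0.02], TCP at [0.183, 0.624, 0.205] pointing down, gripper open.
Joint ranges: [-3.06, 3.06], [-0.37, 2.12], [-1.25, 1.32], [0.18, 2.47], [-1.1, 4.24], [0.23, 1.98], [-2.94, 2.94]. Speed limits (rad/s): [2.57, 2.57, 3.14, 3.14, 3.14, 3.14, 3.14].

## Interface

Orientations are given as a unit quaternion [w, x, y, z].
In Python, from station import env, eyes, workorder gives the robot as it stands. The module is installed in compiled form; this text tells all that it offers.
- The arm moves only by the tool jog_arm, never from a script. Its argument "targets" is a list of rows, each a list of 2 entries, a list of its own where there are three numbers: the shift along the tool's x, y, z in cm, then the turn about the tool's y in degrees. A call has 1 to 12 rows; each row shifts and turns the commanded pose from where the row before left it, along the tool's axes as they then stand; what a row does not reach is not made up. A row lasts 1/12 s, in which the tool goes at most 41.7 mm and 7.16 degrees, less where a joint would pass 70% of its speed; a pose out of reach is approached as far as the arm can. A call with a gripper value outside its range is refused whole. "jaw" is the opening, from 0 (shut) to 1 (fully open), set as the call begins (left out, the last holds). The fingers move at their own pace and stop on an object; "force" is the grip in N (left out, the last holds). Time passes only in rows, so rows that do not move let the fingers close. It gives the time, the measured TCP pose, the force and the opening at its end, in the units of the state.
- env.observe(): the state, without advancing time (a new reading comes with each control period).
- eyes.read_camera(name): name is "scene" or "side" or "wrist"; returns a dict with "color" (384x512x3 uint8, red, green, blue), "range_z" (384x512 float32, m along the optical axis (not along the pixel's ray), 0 where there is no reading), "intrinsics" (3x3 intrinsics, pixels), "T" (4x4, takes a point from camera to world coordinates); the wrist camera has in their place "hand_eye" (4x4, takes a point from camera to tool coordinates, whose origin is the TCP and whose axes are the tool frame's). Camera axes: x right, y down, z forward; pixel columns grow to the right and rows downward; lengths in m; the calibration is good to about 2 mm. A picture is of the moment at which its call begins: read the wrist's pose just before it.
- workorder.hand_in(): hands the job in, once; it reports no verdict.
The state is a dict: "time": time; "joint_pos": joint angles; "dq": joint speeds; "effort": joint torques, N m; "tool_pos": TCP position; "eef_rot": TCP orientation; "force": force on the tool from outside, world axes, zero at the start; "torque": the same for the moment, N m; "width": finger opening in m.
Only numpy, scipy, OpenCV 4.12 (cv2) and the standard library are available. Lean on these libraries where they do the work, as an engineer would, in place of code of your own. Each camera call takes 0.05 s, during which the arm holds its last target.

## Working session

There is one attempt and no reset: what is moved stays moved. The work goes in short steps, Python scripts to look and compute and a tool call to move; the robot and the scene stay as the last step left them, time stands still between calls to the robot, and variables do not carry over. Pictures are saved under pics/ and viewed, and the job is handed in when it is done.

Besides the shell and the picture viewer there is one more tool, called after ">>>" as name(argument=value, ...), one argument or row to a line, values as JSON. jog_arm: Moves the arm, as the interface text tells. Its arguments: {"type":"object","properties":{"targets":{"type":"array"},"jaw":{"type":"number"},"force":{"type":"number"}},"required":["targets"]}

```bash
mkdir -p pics; cat > h.py <<'E'
import numpy as np, cv2
from station import env, eyes, workorder
def snap(name, fn):
    im=eyes.read_camera(name); cv2.imwrite('pics/'+fn, im['color'][:,:,::-1]); np.savez('pics/'+fn[:-4]+'.npz', **im); return im
def px(im,u,v,T=None):
    K=im['intrinsics']; T=im['T'] if T is None else T
    z=im['range_z'][int(v),int(u)]
    return (T@np.array([(u-K[0,2])/K[0,0]*z,(v-K[1,2])/K[1,1]*z,z,1]))[:3]
def cloud(im,T=None):
    K=im['intrinsics']; T=im['T'] if T is None else T
    z=im['range_z']; v,u=np.mgrid[:z.shape[0],:z.shape[1]]
    P=np.stack([(u-K[0,2])/K[0,0]*z,(v-K[1,2])/K[1,1]*z,z,np.ones_like(z)],-1)@T.T
    return P[...,:3]
E
python3 - <<'E'
from h import *
s=env.observe(); print({k:np.round(v,3) for k,v in s.items()})
for n in ['scene','side']:
    im=snap(n,n+'0.png')
    print(n,im['T'].round(3),im['intrinsics'].round(1))
E
```

```text
{'time': np.float64(0.0), 'joint_pos': array([-1.351,  0.629,  0.038,  1.518, -0.027,  0.996, -0.02 ]), 'dq': array([-0.001,  0.001,  0.   , -0.002,  0.001,  0.   , -0.001]), 'effort': array([ 0.0000e+00, -5.4972e+01,  1.1430e+00, -1.8663e+01, -5.2000e-02,
        2.3000e-02,  0.0000e+00]), 'tool_pos': array([0.183, 0.623, 0.205]), 'eef_rot': array([-0.566,  0.567,  0.423, -0.424]), 'force': array([-0.878,  0.539,  0.153]), 'torque': array([ 0.025,  0.041, -0.011]), 'width': np.float64(0.094)}
scene [[-0.842  0.382 -0.381  1.003]
 [ 0.54   0.613 -0.577  0.615]
 [ 0.013 -0.691 -0.723  0.87 ]
 [ 0.     0.     0.     1.   ]] [[378.3   0.  255.6]
 [  0.  378.3 187.5]
 [  0.    0.    1. ]]
side [[ 0.7   -0.523  0.485 -0.08 ]
 [-0.714 -0.52   0.469 -0.638]
 [ 0.007 -0.675 -0.738  1.033]
 [ 0.     0.     0.     1.   ]] [[474.7   0.  250.4]
 [  0.  474.7 195.6]
 [  0.    0.    1. ]]
```

View pics/scene0.png

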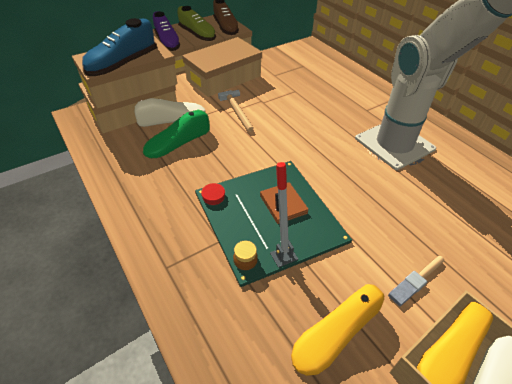

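View pics/side0.png

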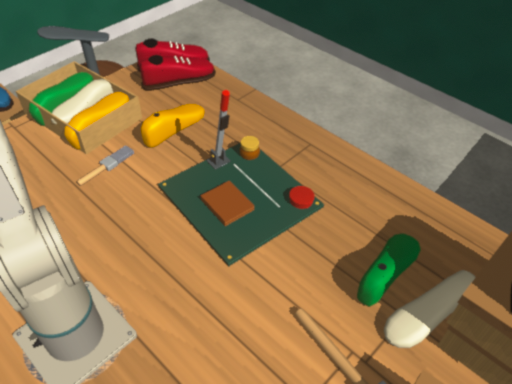

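The scene view shows the line from about (236,195) to (267,247), with the bar raised at (282,165–260). The side view shows the slab clear of the bar at (228,203) and the line from (234,165) to (280,207). Next I'll measure them.

```bash
cat > m.py <<'E'
from h import *
def ray_plane(im,uv,zp,T=None):
    K=im['intrinsics'];T=im['T'] if T is None else T
    uv=np.atleast_2d(uv).astype(float)
    d=np.c_[(uv[:,0]-K[0,2])/K[0,0],(uv[:,1]-K[1,2])/K[1,1],np.ones(len(uv))]@T[:3,:3].T
    o=T[:3,3]; t=(zp-o[2])/d[:,2]
    return o+d*t[:,None]
def line_meas(im,T=None,zb=0.015):
    P=cloud(im,T); c=im['color'].astype(int)
    m=(c.min(2)>110)&(c.max(2)-c.min(2)<60)&(abs(P[...,2]-zb)<0.012)
    n,l,st,_=cv2.connectedComponentsWithStats(m.astype(np.uint8),connectivity=8)
    return m,l,st
E
python3 - <<'E'
from m import *
for n in ['scene','side']:
    im=dict(np.load(f'pics/{n}0.npz')); P=cloud(im); c=im['color'].astype(int)
    r,g,b=c[...,0],c[...,1],c[...,2]
    board=(g>r+10)&(g<110)&(abs(P[...,2]-0.015)<.02)
    print(n,'board z',np.median(P[board][:,2]), board.sum())
    # slab
    slab=(r>g+30)&(g>b)&(r<190)&(abs(P[...,2]-0.035)<.009)
    cnt,l,st,ce=cv2.connectedComponentsWithStats(slab.astype(np.uint8))
    i=1+np.argmax(st[1:,4]); print('slab',st[i],ce[i],np.median(P[l==i][:,2]))
    X=ray_plane(im,np.argwhere(l==i)[:,::-1],0.035)[:,:2]
    rect=cv2.minAreaRect((X*1000).astype(np.float32)); print(rect, cv2.boxPoints(rect))
    m,l,st=line_meas(im)
    for i in range(1,len(st)):
        if st[i,4]>25:
            X=ray_plane(im,np.argwhere(l==i)[:,::-1],0.015)[:,:2]*1000
            mu=X.mean(0); U,S,V=np.linalg.svd(X-mu,full_matrices=False); t=(X-mu)@V[0]
            print('line?',st[i],mu,V[0],mu+V[0]*t.min(),mu+V[0]*t.max())
    red=(r>150)&(g<60)&(b<60)&(P[...,2]>0.1)&(P[...,2]<.35)
    print('grip',red.sum(),np.median(P[red],0),P[red].min(0),P[red].max(0))
    im2=cv2.resize(im['color'][:,:,::-1][130:300,150:360],None,fx=3.5,fy=3.5,interpolation=cv2.INTER_CUBIC); cv2.imwrite(f'pics/{n}0z.png',im2)
E
```

```text
scene board z 0.014703415591097557 8404
slab [286 183  22  34 424] [293.94575472 202.09669811] 0.03455951341438773
((485.2783203125, 52.658935546875), (132.16290283203125, 59.03630828857422), 55.76251983642578) [[423.69626   14.636185]
 [472.50235  -18.579071]
 [546.86035   90.68169 ]
 [498.0543   123.89694 ]]
line? [356 125  48  43 599] [ 77.27381766 -13.31903993] [-0.2447893 -0.9695763] [106.32504247 101.74881357] [  51.96642099 -113.55811187]
line? [416 136  20  16 139] [-75.76456873  70.77063785] [0.17077717 0.98530968] [-83.55348969  25.83196537] [-69.39339802 107.52951049]
line? [235 194  33  55 144] [634.49824606  37.52668996] [-0.13625382 -0.99067396] [648.62062462 140.20765119] [618.70318953 -77.31597487]
line? [389 271  38  33 572] [413.15902161 425.41200768] [0.99566004 0.09306495] [360.54211657 420.49387338] [464.83097123 430.24181641]
grip 20 [0.61833004 0.13401734 0.30321709] [0.61028207 0.12772973 0.3009474 ] [0.6279441  0.14056628 0.30510785]
side board z 0.014831974243665558 8073
slab [ 201  181   53   43 1205] [226.85311203 201.50788382] 0.03447933355778843
((514.59
[... 170 characters left out ...]
473.76013  100.20743 ]]
line? [100 146  34  25 368] [410.86171198 420.37577619] [-0.99453253 -0.10442719] [465.42686182 426.10518678] [359.02859667 414.93323272]
line? [234 164  46  43 121] [633.31018949  29.05816178] [0.13753665 0.99049668] [618.66135804 -76.43821831] [648.50002506 138.45068728]
line? [  13  282  124  102 3800] [ -5.50952452 -39.08716438] [-0.94529744  0.32620968] [108.24502555 -78.34235963] [-130.49311877    4.04302596]
line? [387 327  33  21 155] [ 507.42605142 -543.36374696] [ 0.31073984 -0.950495  ] [ 497.39728292 -512.68762166] [ 520.58515381 -583.6149776 ]
grip 145 [0.61661205 0.13108209 0.26130821] [0.60612749 0.11865425 0.10001934] [0.83659004 0.7876569  0.30533949]
```

View pics/side0z.png

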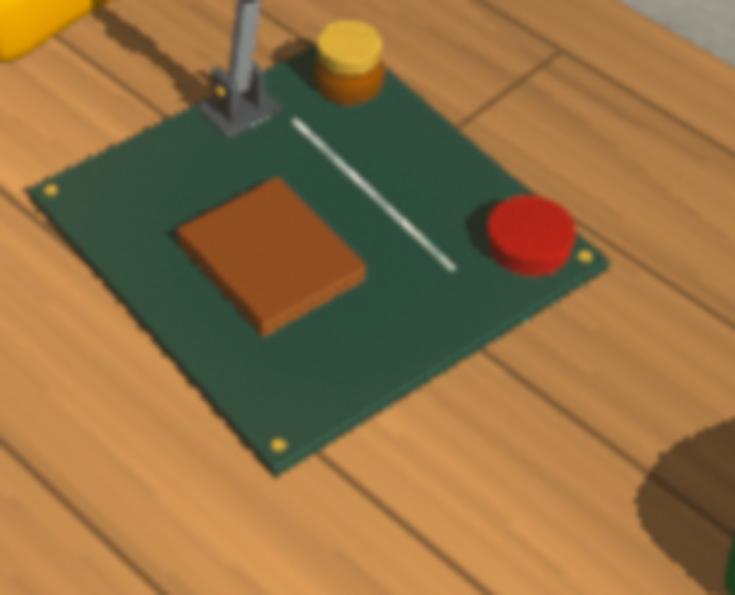

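View pics/scene0z.png

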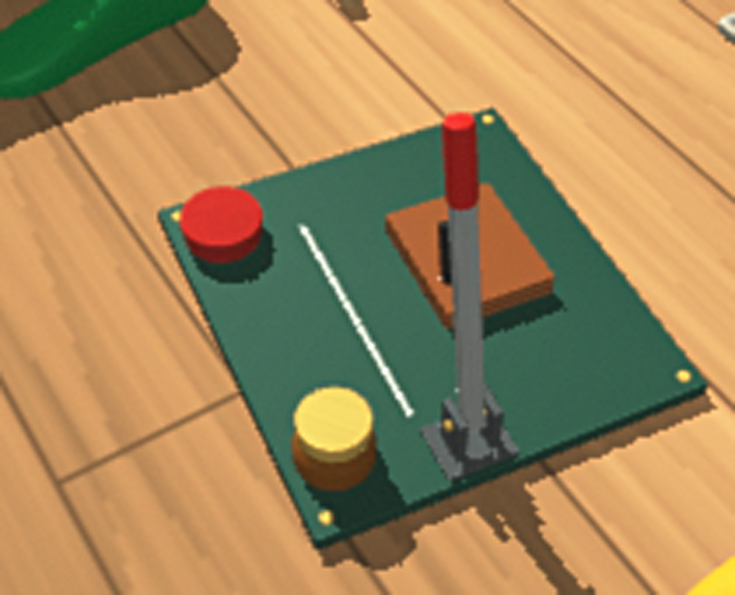

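```bash
cat > t.py <<'E'
from m import *
from scipy.spatial.transform import Rotation as R
YL=np.array([.1374,.9905,0]);YL/=np.linalg.norm(YL); XL=np.array([YL[1],-YL[0],0]); ZL=np.array([0,0,1.])
O=np.array([.6336,.0312,.015]); RL=np.c_[XL,YL,ZL]
def tool():
    s=env.observe(); q=s['eef_rot']; return s, np.array(s['tool_pos']), R.from_quat([q[1],q[2],q[3],q[0]]).as_matrix()
def toL(p): return (np.asarray(p)-O)@RL
def plan(pL, verbose=True):
    s,p,Rt=tool()
    ang=np.degrees(np.arctan2((np.cross(Rt[:,0],YL))@Rt[:,1],Rt[:,0]@YL))
    d=(O+RL@np.asarray(pL)-p)
    print('t',s['time'],'tcp L mm',(toL(p)*1000).round(1),'tool in L',(RL.T@Rt).round(3).tolist(),'shift tool cm',(Rt.T@d*100).round(2),'turn to YL deg',round(ang,2),'F',np.round(s['force'],1),'w',round(float(s['width']),4))
E
python3 - <<'E'
from t import *
plan([-.24,-.018,.15])
for p in ([.4238,.0146],):pass
# jar/tin etc not needed. refined slab: fit edge lines in side image
im=dict(np.load('pics/side0.npz'))
c=im['color'].astype(int); P=cloud(im)
top=(c[...,0]>c[...,1]+30)&(abs(P[...,2]-.0345)<.003)
X=ray_plane(im,np.argwhere(top)[:,::-1],.035)
L=toL(X)*1000
L=L[(abs(L[:,1])<130)&(L[:,0]<-20)&(L[:,0]>-230)]
rect=cv2.minAreaRect(L[:,:2].astype(np.float32)); print(rect,cv2.boxPoints(rect))
E
```

```text
t 0.1 tcp L mm [-527.6  524.4  189.7] tool in L [[0.147, -0.0, -0.989], [0.989, -0.002, 0.147], [-0.002, -1.0, -0.0]] shift tool cm [-49.4    4.05 -36.44] turn to YL deg -8.47 F [-0.5 -0.5 -0.1] w 0.0937
((-116.29207611083984, -16.10647964477539), (123.66265106201172, 99.45380401611328), 89.26525115966797) [[-166.80779   -77.29505 ]
 [ -67.36215   -78.5704  ]
 [ -65.77637    45.082092]
 [-165.222      46.357437]]
```

>>> jog_arm(
  targets=[
    [[0,0,0],-4.25],
    [[0,0,0],-4.25],
    [[-3.2,0,-1.9],0],
    [[-3.4,0.3,-2.05],0],
    [[-3.4,0.3,-2.05],0],
    [[-3.4,0.3,-2.05],0],
    [[-3.4,0.3,-2.05],0],
    [[-3.4,0.3,-2.05],0],
    [[-3.4,0.3,-2.05],0],
    [[-3.4,0.3,-2.05],0],
    [[-3.4,0.3,-2.05],0],
    [[-3.4,0.3,-2.05],0],
  ],
  jaw=0.6,
)

```text
time: 1.1
tool_pos: [0.3387, 0.2591, 0.1783]
eef_rot: [-0.533, 0.533, 0.465, -0.465]
force: [0.9, 0.2, -0.3]
width: 0.0561
```

```bash
python3 -c "
from t import *
plan([-.20,-.018,.12])"
```

```text
t 1.1 tcp L mm [-323.4  185.2  163.3] tool in L [[-0.001, -0.0, -1.0], [1.0, -0.0, -0.001], [-0.0, -1.0, 0.0]] shift tool cm [-20.33   4.33 -12.32] turn to YL deg 0.05 F [ 0.9  0.2 -0.3] w 0.0561
```

>>> jog_arm(
  targets=[
    [[-2.9,0.6,-1.76],0],
    [[-2.9,0.6,-1.76],0],
    [[-2.9,0.6,-1.76],0],
    [[-2.9,0.6,-1.76],0],
    [[-2.9,0.6,-1.76],0],
    [[-2.9,0.6,-1.76],0],
    [[-2.9,0.7,-1.76],0],
    [[0,0,0],0],
    [[0,0,0],0],
  ],
)

```text
time: 1.85
tool_pos: [0.4327, 0.041, 0.135]
eef_rot: [0.534, -0.534, -0.463, 0.464]
force: [-0.4, 1.2, -0.4]
width: 0.056
```

```bash
python3 -c "
from t import *
plan([-.20,-.018,.12])
s,p,Rt=tool()
Tt=np.eye(4);Tt[:3,:3]=Rt;Tt[:3,3]=p
im=snap('wrist','w1.png'); T=Tt@im['hand_eye']; np.save('pics/w1T.npy',T); print(im['hand_eye'].round(3))
im=snap('side','s1.png')
"
```

```text
t 1.85 tcp L mm [-200.3  -17.9  120. ] tool in L [[0.005, -0.001, -1.0], [1.0, -0.001, 0.005], [-0.001, -1.0, 0.001]] shift tool cm [-0.01 -0.   -0.03] turn to YL deg -0.27 F [-0.4  1.2 -0.4] w 0.056
[[ 1.     0.     0.    -0.   ]
 [-0.    -0.279  0.96  -0.18 ]
 [ 0.    -0.96  -0.279  0.081]
 [ 0.     0.     0.     1.   ]]
```

View pics/w1.png

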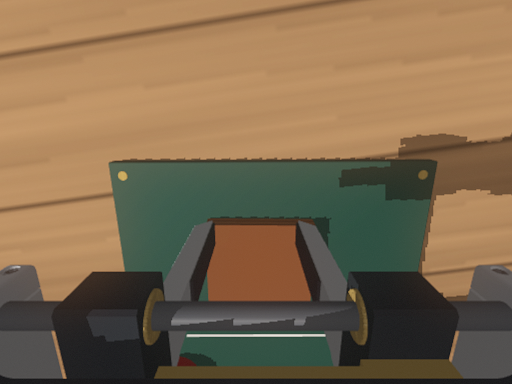

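View pics/s1.png

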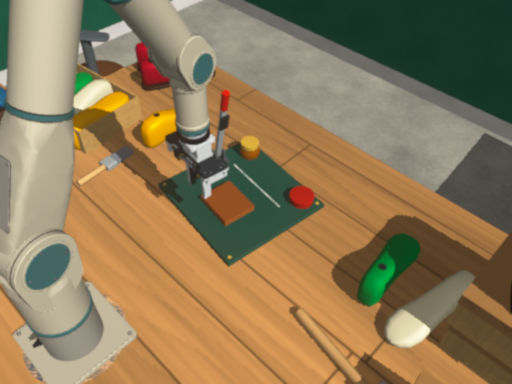

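```bash
cat > w.py <<'E'
from t import *
def wrist(fn):
    s,p,Rt=tool(); Tt=np.eye(4);Tt[:3,:3]=Rt;Tt[:3,3]=p
    im=snap('wrist',fn); im['T']=Tt@im['hand_eye']; return im,Tt
def fit(a,b):  # robust line b=k*a+c
    k=np.polyfit(a,b,1)
    for _ in range(4):
        r=b-np.polyval(k,a); m=abs(r)<max(2*np.median(abs(r)),.3); k=np.polyfit(a[m],b[m],1)
    return k,m.sum(),np.std(b[m]-np.polyval(k,a[m]))
def slabmask(im):
    c=im['color'].astype(int); P=cloud(im)
    L=toL(P)
    return (c[...,0]>c[...,1]*1.5)&(c[...,0]>60)&(c[...,1]>c[...,2])&(abs(L[...,2]-.0195)<.006)&(abs(L[...,1])<.15)&(L[...,0]>-.25)&(L[...,0]<.03),L
E
python3 - <<'E'
from w import *
for fn in ['w1','s1','side0','scene0']:
    im=dict(np.load(f'pics/{fn}.npz'))
    if fn=='w1': im['T']=np.load('pics/w1T.npy')
    m,L=slabmask(im); 
    uv=np.argwhere(m)[:,::-1]; X=toL(ray_plane(im,uv,.035))*1000
    print(fn,m.sum(),np.median(L[m][:,2]),X.min(0),X.max(0))
    # extreme far / near x per y bin
    for nm,f in (('near',np.min),('far',np.max)):
        b=np.round(X[:,1]/3); ys=[];xs=[]
        for k in np.unique(b):
            q=X[b==k,0]
            if len(q)>3: ys.append(k*3);xs.append(f(q))
        ys=np.array(ys);xs=np.array(xs); k,n,sd=fit(ys,xs); print(' ',nm,'slope deg',np.degrees(np.arctan(k[0])).round(2),'x at y=-18',np.polyval(k,-18).round(1),n,len(ys),sd.round(2))
    ml,l,st=line_meas(im)
    LL=toL(cloud(im)); 
    mm=ml&(abs(LL[...,0])<.02)&(abs(LL[...,1])<.12); X=toL(ray_plane(im,np.argwhere(mm)[:,::-1],.015))*1000
    print('  line',len(X), X.mean(0).round(2), np.degrees(np.arctan(fit(X[:,1],X[:,0])[0][0])).round(2), X[:,1].min(),X[:,1].max())
E
```

```text
w1 6862 0.020648421689015414 [-167.39073904  -73.75228803   20.        ] [-69.48475513  45.30858389  20.        ]
  near slope deg -0.42 x at y=-18 -166.2 29 40 0.67
  far slope deg 0.24 x at y=-18 -69.7 40 40 0.0
  line 414 [  0.98 -18.75   0.  ] 0.23 -109.9640596140315 72.45409951066489
s1 1109 0.019434739364579748 [-168.01535395 -129.33890252   20.        ] [29.77209734 45.68933346 20.        ]
  near slope deg 1.49 x at y=-18 -164.9 36 42 1.4
  far slope deg 0.73 x at y=-18 -67.5 40 42 1.12
  line 119 [-0.03 -1.7  -0.  ] -0.02 -108.6699537580123 108.28067803153796
side0 1164 0.019551142233636257 [-168.77979744 -133.90528654   20.        ] [31.77710479 45.9126194  20.        ]
  near slope deg 1.47 x at y=-18 -164.4 32 42 0.87
  far slope deg 0.68 x at y=-18 -67.5 42 42 1.13
  line 121 [ 0.01 -2.16 -0.  ] -0.01 -108.6699537580123 108.28067803153796
scene0 708 0.01943822404454544 [-162.73174074  -71.82879197   20.        ] [-60.06607482  51.58555725  20.        ]
  near slope deg 0.43 x at y=-18 -160.8 35 42 1.18
  far slope deg 0.46 x at y=-18 -62.4 34 42 1.22
  line 144 [0.02 6.39 0.  ] -0.12 -109.53153537540061 110.03702197112591
```

>>> jog_arm(
  targets=[
    [[0,3,0],-0.25],
    [[0,3,0],0],
    [[0,2.7,0],0],
    [[0,1.7,0],0],
    [[0,0.9,0],0],
    [[0,0,0],0],
    [[0,0,-0.5],0],
    [[0,0,-0.5],0],
    [[0,0,0],0],
  ],
)

```text
time: 2.7
tool_pos: [0.446, 0.0424, 0.0246]
eef_rot: [-0.532, 0.532, 0.466, -0.465]
force: [0.7, 0.5, 0.6]
width: 0.0566
```

```bash
cat > meas.py <<'E'
from w import *
import sys
tag=sys.argv[1]
plan([-.11,-.018,.006])
im,Tt=wrist(tag+'w.png')
m,L=slabmask(im); X=toL(ray_plane(im,np.argwhere(m)[:,::-1],.035))*1000
def edges(X,ymin=-200,ymax=200):
  for nm,f in (('near',np.min),('far',np.max)):
    b=np.round(X[:,1]/2); ys=[];xs=[]
    for k in np.unique(b):
        q=X[b==k,0]
        if len(q)>3: ys.append(k*2);xs.append(f(q))
    ys=np.array(ys);xs=np.array(xs);
    if len(ys)<5: continue
    k,n,sd=fit(ys,xs); print(' ',nm,'slope deg',np.degrees(np.arctan(k[0])).round(2),'x at y=-18',np.polyval(k,-18).round(1),n,len(ys),sd.round(2),'y',X[:,1].min().round(1),X[:,1].max().round(1))
if len(X):edges(X)
for c in ('side','scene'):
    im=snap(c,tag+c+'.png'); m,L=slabmask(im); 
    n,l,st,_=cv2.connectedComponentsWithStats(m.astype(np.uint8)); l=l==1+np.argmax(st[1:,4])
    X=toL(ray_plane(im,np.argwhere(l)[:,::-1],.035))*1000
    print(c,len(X)); edges(X)
    z=im['color'][:,:,::-1][130:290,150:350]; cv2.imwrite('pics/'+tag+c+'z.png',cv2.resize(z,None,fx=3.5,fy=3.5,interpolation=cv2.INTER_CUBIC))
E
python3 meas.py a
```

```text
t 2.7 tcp L mm [-187.3  -14.7    9.6] tool in L [[-0.005, 0.002, -1.0], [1.0, 0.001, -0.005], [0.001, -1.0, -0.002]] shift tool cm [-0.37  0.37 -7.73] turn to YL deg 0.29 F [0.7 0.5 0.6] w 0.0566
  near slope deg 0.16 x at y=-18 -168.1 34 60 0.49 y -73.6 46.7
  far slope deg -0.22 x at y=-18 -79.9 60 60 0.0 y -73.6 46.7
side 612
  near slope deg 39.2 x at y=-18 -117.7 56 56 20.0 y -78.9 44.6
  far slope deg 0.68 x at y=-18 -68.4 55 56 1.79 y -78.9 44.6
scene 418
  near slope deg 0.81 x at y=-18 -159.8 44 46 2.07 y -69.5 51.7
  far slope deg 27.32 x at y=-18 -129.7 42 46 1.66 y -69.5 51.7
```

View pics/aw.png

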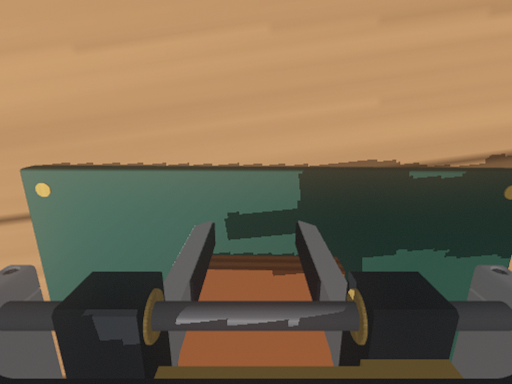

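View pics/asidez.png

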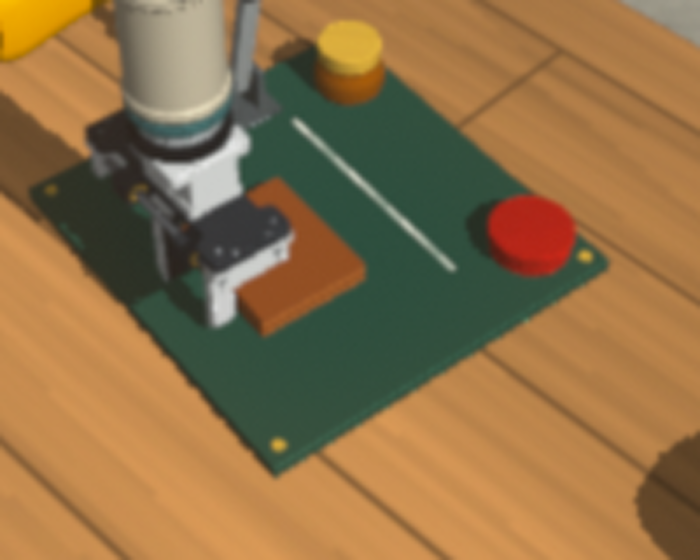

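>>> jog_arm(
  targets=[
    [[0,0.2,-0.4],0],
    [[0,0,-0.4],0],
    [[0,0,-0.4],0],
    [[0,0,-0.4],0],
    [[0,0,-0.4],0],
    [[0,0,-0.4],0],
    [[0,0,-0.4],0],
    [[0,0,-0.4],0],
    [[0,0,-0.4],0],
    [[0,0,-0.4],0],
    [[0,0,0],0],
    [[0,0,0],0],
  ],
)

```text
time: 3.85
tool_pos: [0.4845, 0.0365, 0.0216]
eef_rot: [0.532, -0.532, -0.466, 0.465]
force: [0.5, 0.5, -1.0]
width: 0.0562
```

```bash
python3 meas.py b; python3 -c "
from t import *
plan([-.11,-.018,.006])"
```

```text
t 3.85 tcp L mm [-148.4  -15.3    6.6] tool in L [[-0.004, 0.0, -1.0], [1.0, 0.0, -0.004], [0.0, -1.0, -0.0]] shift tool cm [-0.29  0.06 -3.84] turn to YL deg 0.25 F [ 0.5  0.5 -1. ] w 0.0562
  near slope deg -1.62 x at y=-18 -140.3 38 61 0.94 y -72.1 47.5
  far slope deg -0.23 x at y=-18 -44.4 59 61 0.0 y -72.1 47.5
side 395
  near slope deg 57.44 x at y=-18 -64.0 23 25 15.45 y -78.5 -7.4
  far slope deg 2.32 x at y=-18 -40.2 23 25 1.68 y -78.5 -7.4
scene 571
  near slope deg 23.49 x at y=-18 -89.4 57 61 4.96 y -70.6 52.5
  far slope deg 0.2 x at y=-18 -38.0 55 61 2.11 y -70.6 52.5
t 4.0 tcp L mm [-149.3  -15.4    6.6] tool in L [[-0.005, -0.001, -1.0], [1.0, -0.0, -0.005], [-0.0, -1.0, 0.001]] shift tool cm [-0.28  0.06 -3.93] turn to YL deg 0.27 F [ 0.2 -1.   0.2] w 0.0562
```

View pics/bsidez.png

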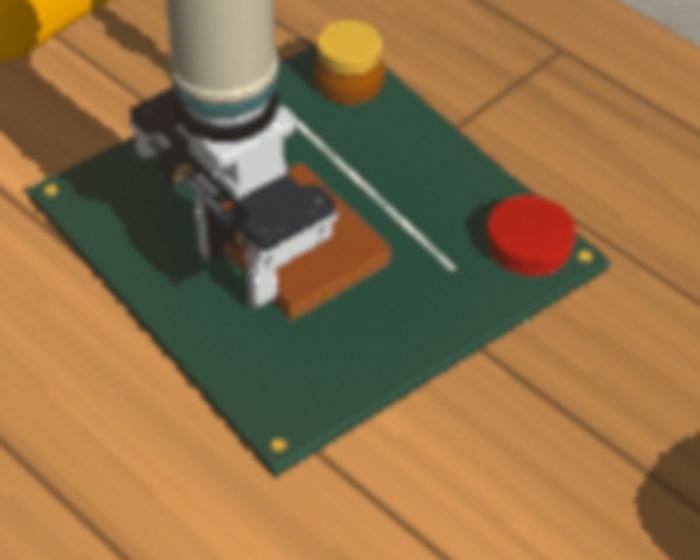

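View pics/bscenez.png

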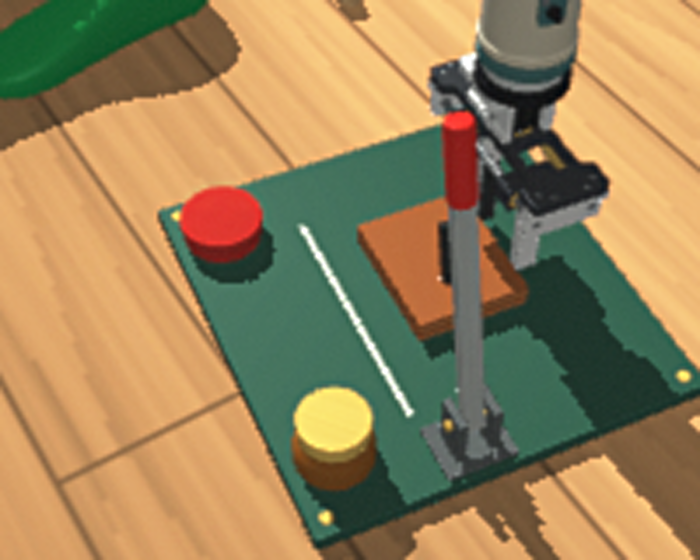

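>>> jog_arm(
  targets=[
    [[0,0,-0.4],0.1],
    [[0,0,-0.4],0],
    [[0,0,-0.4],0],
    [[0,0,-0.4],0],
    [[0,0,-0.4],0],
    [[0,0,-0.4],0],
    [[0,0,-0.4],0],
    [[0,0,-0.3],0],
    [[0,0,-0.2],0],
    [[0,0,0],0],
    [[0,0,0],0],
    [[0,0,0],0],
  ],
)

```text
time: 5.0
tool_pos: [0.5166, 0.032, 0.0215]
eef_rot: [0.533, -0.532, -0.465, 0.465]
force: [-0.2, -0.4, -0.7]
width: 0.0563
```

```bash
python3 meas.py c; python3 -c "
from t import *
plan([-.11,-.018,.006])"
```

```text
t 5.0 tcp L mm [-116.   -15.3    6.5] tool in L [[-0.003, -0.001, -1.0], [1.0, -0.0, -0.003], [-0.0, -1.0, 0.001]] shift tool cm [-0.27  0.05 -0.6 ] turn to YL deg 0.17 F [-0.2 -0.4 -0.7] w 0.0563
  near slope deg -1.13 x at y=-18 -108.1 39 61 0.81 y -71.9 47.8
  far slope deg -0.16 x at y=-18 -12.2 59 61 0.0 y -71.9 47.8
side 368
  near slope deg 23.82 x at y=-18 -82.9 17 23 2.11 y -79.3 -20.4
  far slope deg 2.15 x at y=-18 -8.9 16 23 1.14 y -79.3 -20.4
scene 910
  near slope deg 18.65 x at y=-18 -86.2 50 62 2.37 y -70.5 53.6
  far slope deg 0.06 x at y=-18 -5.7 51 62 1.48 y -70.5 53.6
t 5.15 tcp L mm [-116.   -15.2    6.6] tool in L [[-0.003, -0.001, -1.0], [1.0, -0.0, -0.003], [-0.0, -1.0, 0.001]] shift tool cm [-0.28  0.06 -0.6 ] turn to YL deg 0.17 F [0.  0.1 0.2] w 0.0564
```

View pics/csidez.png

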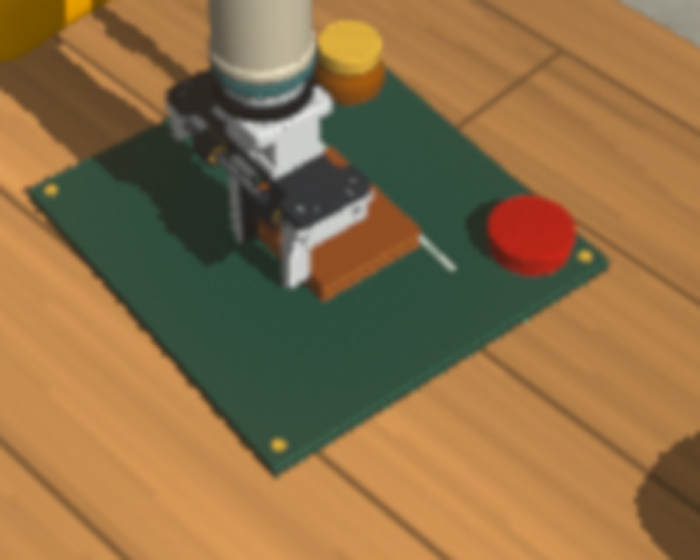

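View pics/cscenez.png

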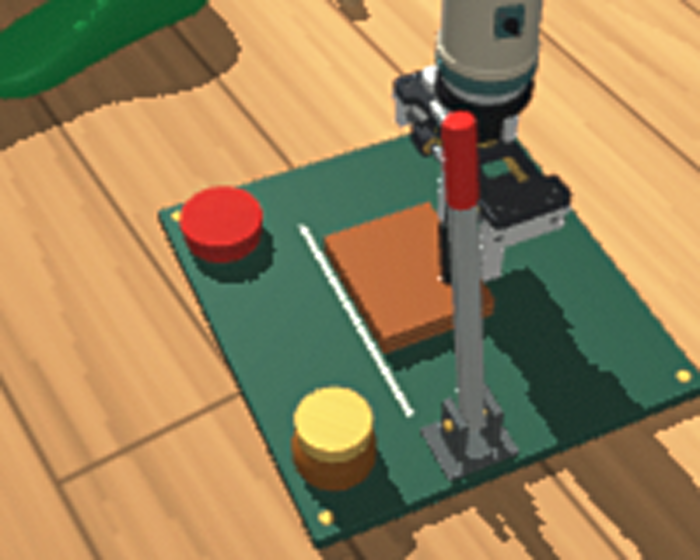

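```bash
cat > gap.py <<'E'
from w import *
import sys
im=dict(np.load(f'pics/{sys.argv[1]}.npz')); big=8
c=im['color'].astype(np.float32)
# sample rectified view on plane z (line frame): x -30..+15, y -90..60 at .25mm
for zp in (.015,.035):
    xs=np.arange(-30,15,.25); ys=np.arange(-90,70,.5)
    Xg,Yg=np.meshgrid(xs,ys)
    W=O+np.stack([Xg/1000,Yg/1000,np.full_like(Xg,zp-.015)],-1)@RL.T
    Ti=np.linalg.inv(im['T']); C=W@Ti[:3,:3].T+Ti[:3,3]; K=im['intrinsics']
    u=(C[...,0]/C[...,2]*K[0,0]+K[0,2]).astype(np.float32); v=(C[...,1]/C[...,2]*K[1,1]+K[1,2]).astype(np.float32)
    S=cv2.remap(c,u,v,cv2.INTER_LINEAR)
    cv2.imwrite(f'pics/{sys.argv[1]}_r{int(zp*1000)}.png',cv2.resize(S[:,:,::-1],None,fx=4,fy=1.8).astype(np.uint8))
    d=S[...,0]-S[...,1]  # brown: large ; green: negative; white ~0
    out=[];wl=[]
    for i,y in enumerate(ys):
        b=np.where(d[i]>35)[0]
        w=S[i].min(1); 
        if len(b): out.append((y,xs[b.max()]))
        j=np.argmax(w)
        if w[j]>120: 
            ww=np.clip(w-90,0,None)*(abs(xs-xs[j])<5); wl.append((y,(ww*xs).sum()/ww.sum()))
    out=np.array(out); 
    out=out[(out[:,0]>-70)&(out[:,0]<42)]
    k,n,sd=fit(out[:,0],out[:,1]); print('z',zp,'far edge x at ends',np.polyval(k,[-75,45]).round(2),n,len(out),sd.round(2))
    if zp==.015 and len(wl)>8:
        wl=np.array(wl); k,n,_=fit(wl[:,0],wl[:,1]); print('  line x',np.polyval(k,[-75,45]).round(2),n)
E
python3 gap.py cscene; python3 gap.py cside; python3 gap.py scene0
```

```text
z 0.015 far edge x at ends [-9.08 -9.24] 187 223 0.27
  line x [-0.04 -0.03] 290
z 0.035 far edge x at ends [-2.34 -2.01] 176 223 0.27
z 0.015 far edge x at ends [5.12 4.71] 91 147 0.17
  line x [ -6.01 -23.93] 108
z 0.035 far edge x at ends [-6.95 -7.72] 114 149 0.2Traceback (most recent call last):
  File "gap.py", line 24, in <module>
    out=out[(out[:,0]>-70)&(out[:,0]<42)]
             ~~~^^^^^
IndexError: too many indices for array: array is 1-dimensional, but 2 were indexed
```

View pics/cscene_r15.png

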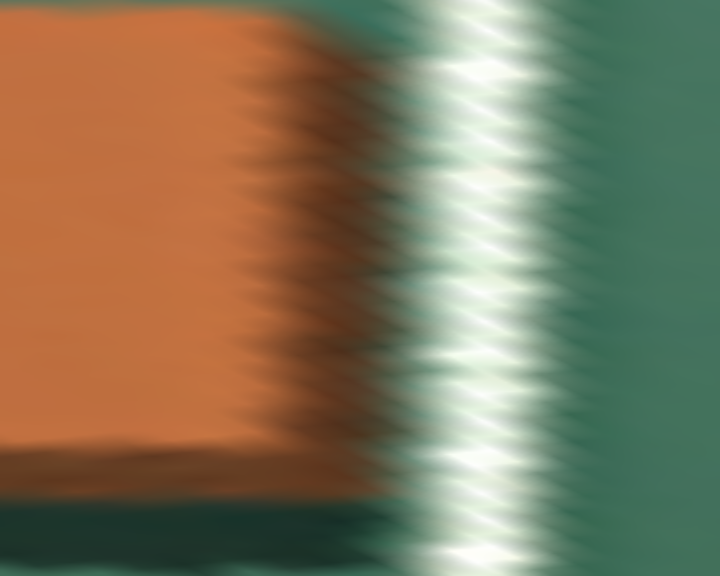

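>>> jog_arm(
  targets=[
    [[0,0,-0.2],0],
    [[0,0,-0.2],0],
    [[0,0,-0.2],0],
    [[0,0,-0.13],0],
    [[0,0,0],0],
    [[0,0,0],0],
    [[0,0,0],0],
  ],
)

```text
time: 5.73
tool_pos: [0.5242, 0.0309, 0.0214]
eef_rot: [0.533, -0.533, -0.465, 0.465]
force: [-1.0, -1.0, -0.5]
width: 0.0565
```

>>> jog_arm(
  targets=[
    [[0,0,0.3],0],
    [[0,0,0.6],0],
    [[0,0,1.0],0],
    [[0,-1.0,1.0],0],
    [[0,-3.0,1.0],0],
    [[0,-3.5,1.0],0],
    [[0,-3.5,1.0],0],
    [[0,-3.5,0.5],0],
    [[0,-3.5,0.5],0],
    [[0,0,0],0],
    [[0,0,0],0],
  ],
  jaw=0,
)

```text
time: 6.65
tool_pos: [0.4561, 0.0405, 0.2034]
eef_rot: [-0.532, 0.533, 0.466, -0.464]
force: [0.4, 0.7, -0.2]
width: 0.0006
```

```bash
python3 meas.py d; python3 gap.py dscene; python3 gap.py dside; python3 gap.py dw 2>&1 | tail -1
```

```text
t 6.65 tcp L mm [-177.   -15.2  188.4] tool in L [[-0.003, 0.003, -1.0], [1.0, 0.001, -0.003], [0.001, -1.0, -0.003]] shift tool cm [-0.31 18.26 -6.65] turn to YL deg 0.17 F [ 0.4  0.7 -0.2] w 0.0006
  near slope deg -0.15 x at y=-18 -97.8 25 33 0.0 y -72.0 47.4
  far slope deg -0.15 x at y=-18 -41.9 22 33 0.0 y -72.0 47.4
side 1100
  near slope deg -0.28 x at y=-18 -98.4 59 63 1.95 y -79.9 46.7
  far slope deg -0.74 x at y=-18 -2.3 54 63 1.59 y -79.9 46.7
scene 976
  near slope deg 16.29 x at y=-18 -84.2 49 62 2.29 y -70.5 53.4
  far slope deg 0.25 x at y=-18 1.2 57 62 2.04 y -70.5 53.4
z 0.015 far edge x at ends [-0.87 -1.62] 170 223 0.27
  line x [0.14 0.71] 61
z 0.035 far edge x at ends [5.64 5.41] 175 223 0.32
z 0.015 far edge x at ends [13.17 12.81] 183 223 0.23
  line x [-0.32 -0.15] 39
z 0.035 far edge x at ends [0.96 0.17] 211 223 0.21
KeyError: 'T'
```

View pics/dsidez.png

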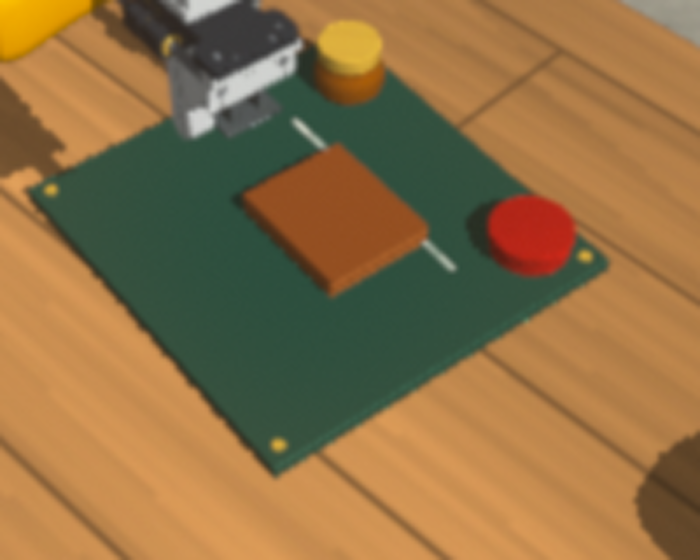

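View pics/dscenez.png

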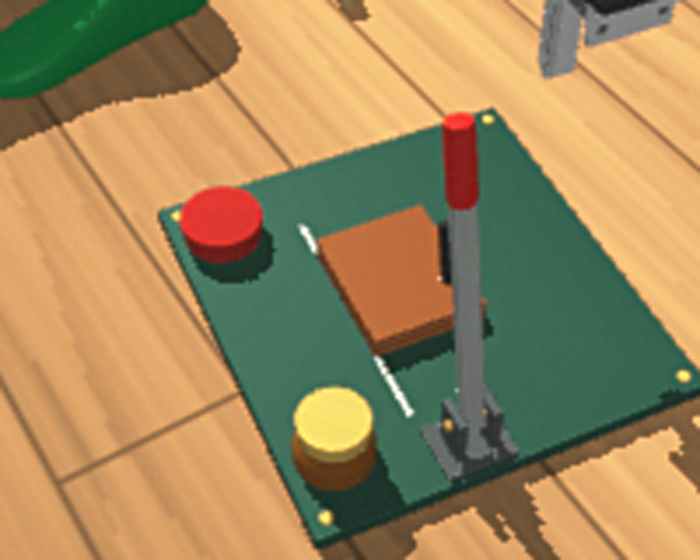

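View pics/dscene_r15.png

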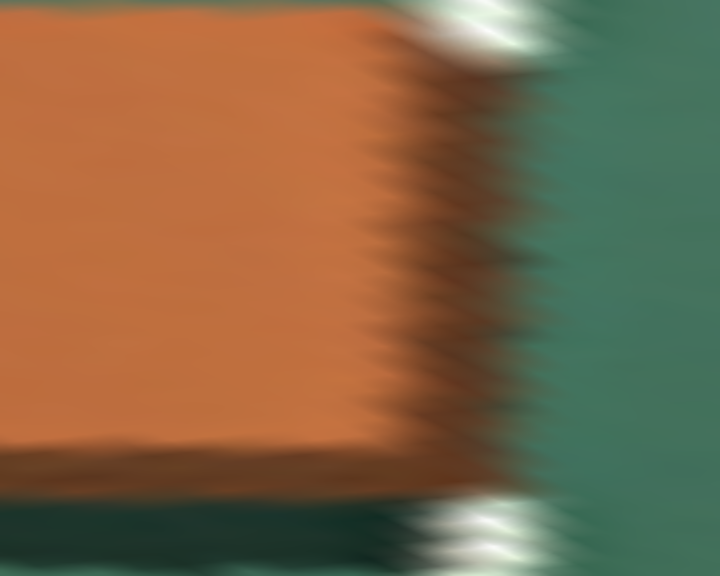

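View pics/dw.png

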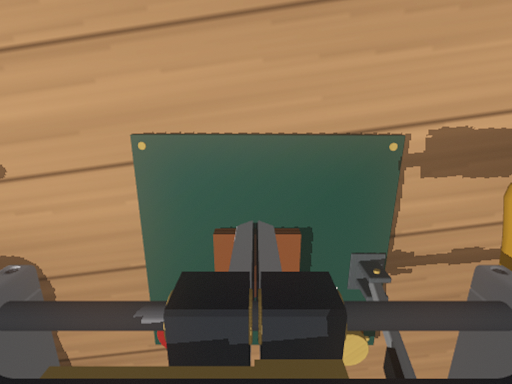

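>>> jog_arm(
  targets=[
    [[3.6,-0.9,0],0],
    [[3.6,-1.0,0],0],
    [[3.6,-1.0,0],0],
    [[3.6,-1.0,0],0],
    [[3.6,-1.0,0],0],
    [[0,0,-3.7],0],
    [[0,0,-3.7],0],
    [[0,0,-3.7],0],
    [[0,0,-3.6],0],
    [[0,0,0],0],
    [[0,0,0],0],
  ],
)

```text
time: 7.72
tool_pos: [0.6254, 0.1977, 0.2466]
eef_rot: [0.534, -0.532, -0.462, 0.467]
force: [-0.3, 0.3, -0.2]
width: 0.0001
```

```bash
python3 -c "
from w import *
plan([-.03,.165,.235])
for c in ('side','scene'):
    im=snap(c,'e'+c+'.png'); z=im['color'][:,:,::-1][70:270,150:350]; cv2.imwrite('pics/e'+c+'z.png',cv2.resize(z,None,fx=2.9,fy=2.9,interpolation=cv2.INTER_CUBIC))
"
```

```text
t 7.7167 tcp L mm [-31.  163.8 231.6] tool in L [[-0.001, -0.006, -1.0], [1.0, -0.003, -0.001], [-0.003, -1.0, 0.006]] shift tool cm [ 0.12 -0.34 -0.1 ] turn to YL deg 0.04 F [-0.3  0.3 -0.2] w 0.0001
```

View pics/escenez.png

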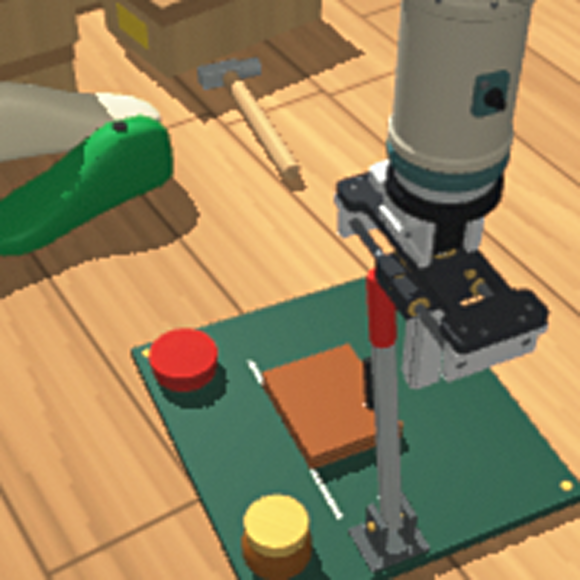

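View pics/esidez.png

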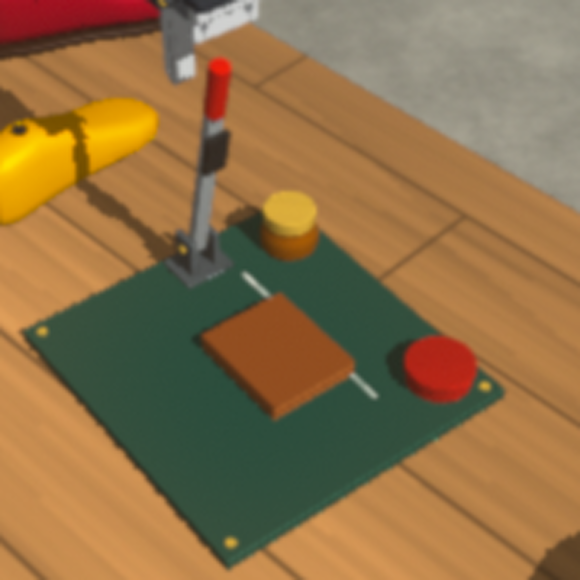

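>>> jog_arm(
  targets=[
    [[-1.2,0,0],0],
    [[-1.2,0,0],0],
    [[-0.9,0,0],0],
    [[-0.8,0.2,0],0],
    [[-0.8,0.25,0],0],
    [[-0.8,0.25,0],0],
    [[-0.8,0.25,0],0],
    [[-0.8,0.25,0],0],
    [[-0.8,0.25,0],0],
    [[-0.8,0.25,0],0],
    [[-0.8,0.25,0],0],
    [[-0.8,0.25,0],0],
  ],
)

```text
time: 8.82
tool_pos: [0.6105, 0.0942, 0.2276]
eef_rot: [0.533, -0.532, -0.464, 0.466]
force: [0.2, 1.0, -0.3]
width: 0.0008
```

```bash
python3 -c "
from w import *
plan([-.03,-.005,.19])
for c in ('side','scene'):
    im=snap(c,'f'+c+'.png'); z=im['color'][:,:,::-1][70:270,150:350]; cv2.imwrite('pics/f'+c+'z.png',cv2.resize(z,None,fx=2.9,fy=2.9,interpolation=cv2.INTER_CUBIC))
"
```

```text
t 8.8167 tcp L mm [-31.6  59.2 212.6] tool in L [[-0.003, -0.003, -1.0], [1.0, -0.001, -0.003], [-0.001, -1.0, 0.003]] shift tool cm [-6.42  2.27 -0.14] turn to YL deg 0.18 F [ 0.2  1.  -0.3] w 0.0008
```

View pics/fscenez.png

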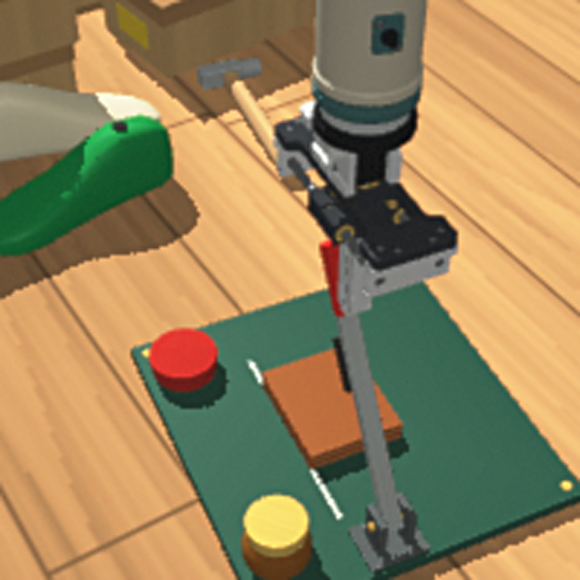

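View pics/fsidez.png

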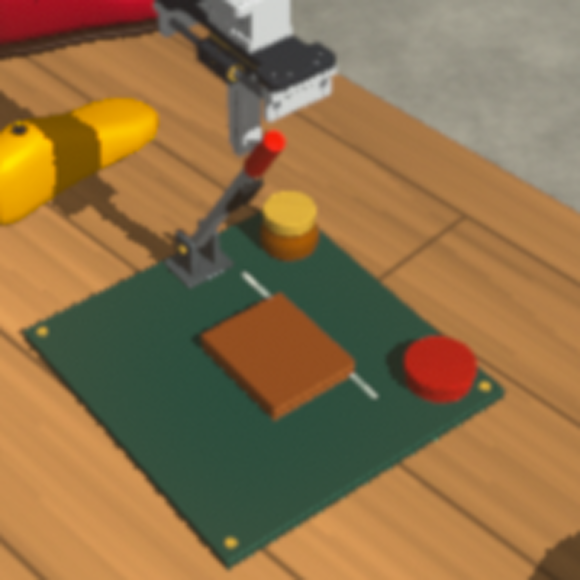

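>>> jog_arm(
  targets=[
    [[-0.8,0.28,0],0],
    [[-0.8,0.28,0],0],
    [[-0.8,0.28,0],0],
    [[-0.8,0.28,0],0],
    [[-0.8,0.28,0],0],
    [[-0.8,0.28,0],0],
    [[-0.8,0.28,0],0],
    [[-0.8,0.28,0],0],
    [[0,0,0],0],
    [[0,0,0],0],
    [[0,0,0],0],
    [[0,0,0],0],
  ],
)

```text
time: 9.92
tool_pos: [0.6024, 0.032, 0.206]
eef_rot: [0.533, -0.532, -0.465, 0.466]
force: [-0.1, 0.3, 0.3]
width: 0.0005
```

```bash
python3 -c "
from w import *
plan([-.03,-.005,.19])
for c in ('side','scene'):
    im=snap(c,'g'+c+'.png'); z=im['color'][:,:,::-1][70:270,150:350]; cv2.imwrite('pics/g'+c+'z.png',cv2.resize(z,None,fx=2.9,fy=2.9,interpolation=cv2.INTER_CUBIC))
"
```

```text
t 9.9167 tcp L mm [-31.   -3.5 191. ] tool in L [[-0.004, -0.002, -1.0], [1.0, -0.0, -0.004], [-0.0, -1.0, 0.002]] shift tool cm [-0.15  0.1  -0.1 ] turn to YL deg 0.21 F [-0.1  0.3  0.3] w 0.0005
```

View pics/gscenez.png

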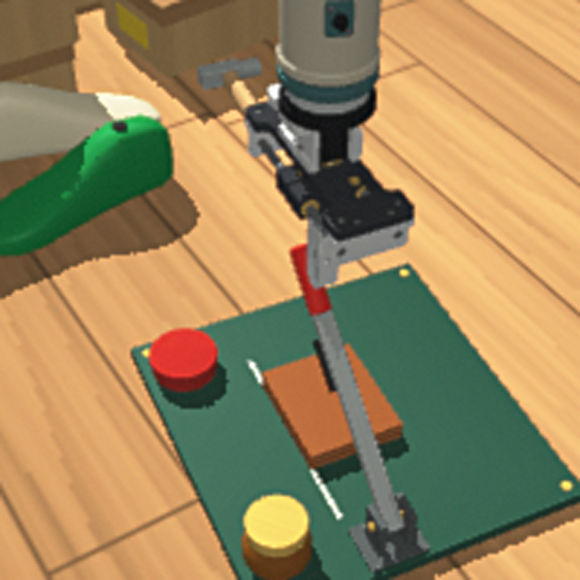

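>>> jog_arm(
  targets=[
    [[0.5,-1.5,0],0],
    [[0.5,-2,0],0],
    [[0,-2,2],0],
    [[0,-1,3],0],
    [[0,0,3.5],0],
    [[0,0,3.5],0],
    [[0,0,3],0],
    [[0,0,0],0],
    [[0,0,0],0],
    [[0,0,0],0],
    [[0,0,0],0],
    [[0,0,0],0],
  ],
)

```text
time: 11.02
tool_pos: [0.4563, 0.0615, 0.271]
eef_rot: [0.533, -0.532, -0.465, 0.465]
force: [0.6, 0.2, -0.1]
width: 0.0002
```

>>> jog_arm(
  targets=[
    [[0,0,0],0],
    [[0,0,0],0],
    [[0,0,0],0],
    [[0,0,0],0],
    [[0,0,0],0],
    [[0,0,0],0],
    [[0,0,0],0],
    [[0,0,0],0],
    [[0,0,0],0],
    [[0,0,0],0],
    [[0,0,0],0],
    [[0,0,0],0],
  ],
)

```text
time: 12.02
tool_pos: [0.4551, 0.0616, 0.2712]
eef_rot: [0.533, -0.532, -0.465, 0.466]
force: [-0.2, 0.6, -0.3]
width: 0.0007
```

>>> jog_arm(
  targets=[
    [[0,0,0],0],
    [[0,0,0],0],
    [[0,0,0],0],
    [[0,0,0],0],
    [[0,0,0],0],
    [[0,0,0],0],
    [[0,0,0],0],
    [[0,0,0],0],
    [[0,0,0],0],
    [[0,0,0],0],
    [[0,0,0],0],
    [[0,0,0],0],
  ],
)

```text
time: 13.02
tool_pos: [0.4551, 0.0616, 0.2712]
eef_rot: [0.533, -0.532, -0.465, 0.466]
force: [0.5, 0.3, -0.3]
width: 0.0004
```

```bash
cat > v.py <<'E'
from w import *
import sys
t=sys.argv[1]
plan([-.03,-.005,.19])
for c in ('side','scene'):
    im=snap(c,t+c+'.png'); z=im['color'][:,:,::-1][70:270,150:350]; cv2.imwrite('pics/'+t+c+'z.png',cv2.resize(z,None,fx=2.9,fy=2.9,interpolation=cv2.INTER_CUBIC))
    L=toL(cloud(im))*1000; q=im['color'].astype(int)
    m=(abs(L[...,0]+30)<8)&(L[...,1]>-115)&(L[...,1]<115)&(L[...,2]>25)&(L[...,2]<200)
    k=np.polyfit(L[m][:,1],L[m][:,2],1); print(c,'bar top pts',m.sum(),'angle',np.arctan(-k[0]).round(3),'z at y0',k[1].round(1))
    if c=='side':
      pass
E
python3 v.py h; python3 gap.py hscene; python3 gap.py hside
```

```text
t 13.0167 tcp L mm [-181.     5.5  256.2] tool in L [[-0.003, -0.002, -1.0], [1.0, -0.0, -0.003], [-0.0, -1.0, 0.002]] shift tool cm [ -1.1    6.59 -15.11] turn to YL deg 0.18 F [ 0.5  0.3 -0.3] w 0.0004
side bar top pts 329 angle 0.014 z at y0 39.9
scene bar top pts 344 angle 0.017 z at y0 40.4
z 0.015 far edge x at ends [-1.02 -1.5 ] 187 223 0.31
  line x [0.13 0.7 ] 61
z 0.035 far edge x at ends [5.62 5.27] 194 223 0.37
z 0.015 far edge x at ends [13.16 12.82] 182 223 0.24
  line x [-10.36  -7.72] 139
z 0.035 far edge x at ends [1.   0.23] 186 223 0.18
```

View pics/hscenez.png

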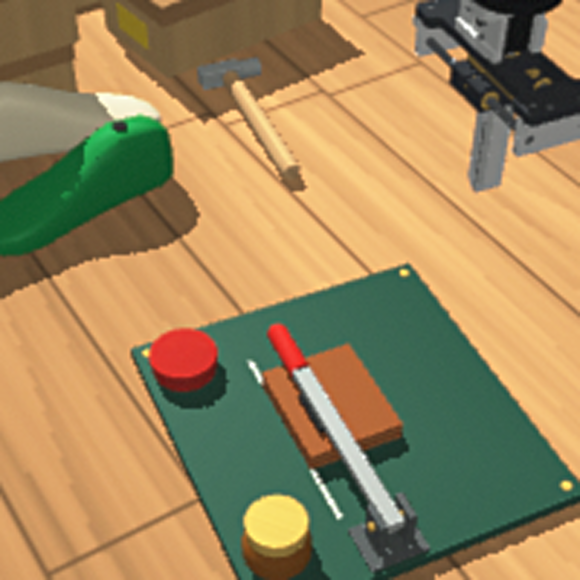

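View pics/hsidez.png

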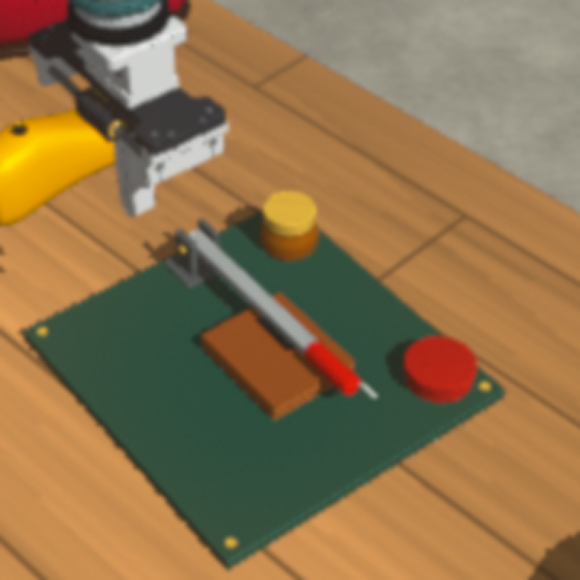

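>>> jog_arm(
  targets=[
    [[0,0,0],0],
    [[0,0,0],0],
    [[0,0,0],0],
    [[0,0,0],0],
    [[0,0,0],0],
    [[0,0,0],0],
    [[0,0,0],0],
    [[0,0,0],0],
    [[0,0,0],0],
    [[0,0,0],0],
    [[0,0,0],0],
    [[0,0,0],0],
  ],
)

```text
time: 14.12
tool_pos: [0.4551, 0.0615, 0.2712]
eef_rot: [0.533, -0.532, -0.465, 0.466]
force: [0.3, 0.1, -1.0]
width: 0.0002
```

```bash
python3 v.py i; python3 gap.py iscene; python3 -c "
from station import workorder
print(workorder.hand_in())"
```

```text
t 14.1167 tcp L mm [-181.     5.5  256.2] tool in L [[-0.003, -0.002, -1.0], [1.0, -0.001, -0.003], [-0.0, -1.0, 0.002]] shift tool cm [ -1.09   6.59 -15.11] turn to YL deg 0.17 F [ 0.3  0.1 -1. ] w 0.0002
side bar top pts 326 angle 0.017 z at y0 39.8
scene bar top pts 337 angle 0.018 z at y0 40.7
z 0.015 far edge x at ends [-1.   -1.61] 198 223 0.34
  line x [0.14 0.71] 61
z 0.035 far edge x at ends [5.66 5.23] 195 223 0.38
the job is handed in; nothing more can be done
None
```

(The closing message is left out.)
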